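# Sweep the draughts into the games tray

## Task

Clear the three flat round draughts off the coffee table: with the gripper's fingers, push each one along the table top through the open front of the wooden games tray until it lies wholly inside. Only slide them, never lift them. Leave the pawns, the sand timer, the coffee cup and the spectacles case standing where they are.

Things in the scene. Friction and masses are not known exactly. Their poses are not given: they have to be found in the camera images.
- tray: Wooden games tray fixed to the table: three walls 24 mm high, 8 mm thick, no front wall, no raised floor or sill. Inside 120 mm deep (its x) by 210 mm wide (its y). Origin: centre of the inside at table height. x points inwards: open front at x -60 mm, back wall at +60; side walls at y -105 and +105; z up. The front faces the robot's right (world -y).
- tray_mouth (a point): The middle of the tray's open front edge, at table height, where flat things slide straight in (60 mm before the tray's origin, along its -x). The front is turned at most 0.27 rad away from the world's -y.
- draught1: A plain dark wooden draught: flat round disc 32 mm across, 10 mm thick, about 15 g, loose, flat on the table. Origin: centre of its underside; z up; its yaw means nothing. The draughts and one pawn form a loose row before the tray's open front, in any order: centres about 50 mm apart (at least 44) along the tray's y, each 45 to 130 mm out from the front edge.
- draught2: A plain dark wooden draught: flat round disc 32 mm across, 10 mm thick, about 15 g, loose, flat on the table. Origin: centre of its underside; z up; its yaw means nothing. The draughts and one pawn form a loose row before the tray's open front, in any order: centres about 50 mm apart (at least 44) along the tray's y, each 45 to 130 mm out from the front edge.
- draught3: A plain dark wooden draught: flat round disc 32 mm across, 10 mm thick, about 15 g, loose, flat on the table. Origin: centre of its underside; z up; its yaw means nothing. The draughts and one pawn form a loose row before the tray's open front, in any order: centres about 50 mm apart (at least 44) along the tray's y, each 45 to 130 mm out from the front edge.
- pawn1: A turned wooden pawn, standing upright, foot 30 mm across, 47 mm tall, 30 g, loose; a bystander. Origin: centre of its underside. It stands in the row among the draughts, in any of its places.
- pawn2: A turned wooden pawn, standing upright, foot 30 mm across, 47 mm tall, 30 g, loose; a bystander. Origin: centre of its underside. It stands alone behind the row, 225 to 245 mm out from the tray's front edge.
- timer: A small sand timer, standing upright beside the row on its far side from the robot: two wooden discs 32 mm across joined by a glass, 70 mm tall, 60 g, loose; a bystander. Origin: centre of its underside.
- cup: A lidded takeaway coffee cup, 84 mm across at most, 122 mm tall, 250 g, loose, at the robot's left, beyond the tray; a bystander. Origin: centre of its underside.
- case: A black spectacles case, 60 x 160 x 36 mm, lying beyond the tray, at the robot's left, 120 g, loose; a bystander. Origin: centre of its underside.

How it is judged (in metres and radians):
At the end, for the whole second after the job is handed in: All three draughts lie at rest and flat (tilted less than 0.3 rad) inside the tray: each centre between the side walls and the back wall and at least 14 mm inside the open front edge (tray x above -46 mm) (x of draught1 in the frame of tray between -0.046 and 0.06 m and y of draught1 in the frame of tray between -0.105 and 0.105 m and angle between each of draught1, draught2, draught3's own z axis and vertical below 0.3 rad and linear speed of each of draught1, draught2, draught3 below 0.01 m/s and x of draught2 in the frame of tray between -0.046 and 0.06 m and y of draught2 in the frame of tray between -0.105 and 0.105 m and x of draught3 in the frame of tray between -0.046 and 0.06 m and y of draught3 in the frame of tray between -0.105 and 0.105 m); the robot touches nothing.
It fails at once if a draught is lifted: its underside rises more than 13 mm above the table (height (world z) of any of draught1, draught2, draught3 above 0.013 m).
It fails at once if a pawn is shifted more than 15 mm or tipped by more than 0.35 rad (distance of any of pawn1, pawn2 from where it was at the start of the episode above 0.015 m or angle between any of pawn1, pawn2's own z axis and vertical above 0.35 rad).
It fails at once if the sand timer (timer) is shifted more than 15 mm or tipped by more than 0.35 rad (distance of timer from where it was at the start of the episode above 0.015 m or angle between timer's own z axis and vertical above 0.35 rad).
It fails at once if the coffee cup (cup) is shifted more than 15 mm or tipped by more than 0.35 rad (distance of cup from where it was at the start of the episode above 0.015 m or angle between cup's own z axis and vertical above 0.35 rad).
It fails at once if the spectacles case (case) is shifted more than 15 mm (distance of case from where it was at the start of the episode above 0.015 m).
It also fails if it takes over 51 s, if anything falls off the work surface, if the arm or the gripper's body presses on something with over 40 N, if the wrist force passes 120 N, or if a joint passes its speed limit or range.

## Robot

A 7-joint arm with a two-finger parallel gripper is mounted at the origin on the work surface. World frame = base frame: x ahead of the robot, y to its left, z up, the work surface at z = 0. Lengths are in mm, angles in rad, forces in N, time in s.
With the tool pointing down it reaches from about 425 to 875 mm from the base axis. Payload 8.4 kg.
Tool frame: the origin (TCP) lies at the centre of the arm's flange, where the gripper is bolted on; the fingertips stand 173 mm ahead of it and the grasp point (between the pads) lies 155 mm ahead of it; z points along the fingers, y is the line along which they close (so a half turn about z gives the same grasp; the last joint's range is limited). The gripper opens to 85 mm and grips with 20 to 120 N. Pads are 22 mm wide; open, the fingers measure 114 mm over their backs; the gripper's body (76 mm by 85 mm) begins 54 mm behind the grasp point. The pads swing forward as they close: fully open they stand 13 mm farther back than shut.
Start: joints at [-1.355, 0.333, 0.04, 1.465, -0.013, 1.343, -0.059], TCP at [201.261, 618.035, 404.708] pointing down, gripper open.
Joint ranges: [-2.58, 2.58], [-0.38, 2.09], [-1.3, 1.39], [0.25, 2.4], [-1.5, 4.64], [0.08, 2.09], [-2.65, 2.65]. Speed limits (rad/s): [2.22, 2.22, 2.79, 2.79, 3.14, 3.14, 3.14].

## Interface

Orientations are given as a rotation vector (axis times angle).
In Python, from workcell import manip, grab_frame gives the robot as it stands. The module is installed in compiled form; this text tells all that it offers. Calls block until the motion is done:
- manip.movep(position, orientation): joint-space move of the TCP to a pose.
- manip.movel(position, rot=None, vel=150): straight line of the TCP; rot=None keeps the orientation; vel is the mean speed in mm/s.
- manip.movej(angles): joint-space move.
- manip.gripper_to(opening): finger opening in mm; the grip force is fixed at half the most; returns when the fingers have stopped.
- manip.dwell(seconds).
- manip.inverse_kinematics(position, orientation): joint angles nearest the present ones, or None.
- manip.get_obs(): the state.
- grab_frame(name): name is "scene" or "side" or "wrist"; returns a dict with "pixels" (420x560x3 uint8, blue, green, red), "range_z" (420x560 float32, mm along the optical axis (not along the pixel's ray), 0 where there is no reading), "fx", "fy", "cx", "cy" (pixels), "eye" and "orientation" of the camera in the world; the wrist camera has in their place "mount" (4x4, takes a point from camera to tool coordinates, whose origin is the TCP and whose axes are the flange's). Camera axes: x right, y down, z forward; pixel columns grow to the right and rows downward; lengths in mm; the calibration is good to about 2 mm. A picture is of the moment at which its call begins: read the wrist's pose just before it.
A pose or a line that the arm cannot do raises manip.Unreachable and nothing moves.
- manip.finish_job(): hands the job in; it is judged then, once.
The state is a dict: "time": time; "joint_positions": joint angles; "dq": joint speeds; "effort": joint torques, N m; "position": TCP position; "orientation": TCP orientation; "wrist_force": force on the tool from outside, world axes, zero at the start; "wrist_torque": the same for the moment, N m; "grip_width": finger opening in mm; "gripper_force": force on a finger pad.
Only numpy, scipy, OpenCV 4.12 (cv2) and the standard library are available. Lean on these libraries where they do the work, as an engineer would, in place of code of your own. Each camera call takes 0.05 s, during which the arm holds its last target. There are 200 camera calls.

## Working session

There is one attempt and no reset: what is moved stays moved. The work goes in short steps, each a Python script; the robot and the scene stay as the last script left them, time stands still between calls to the robot, and variables do not carry over. Pictures are saved under pics/ and viewed, at most 10 in all, crops included, and the job is handed in when it is done.

```bash
mkdir -p pics; ls; python3 - <<'E'
from workcell import manip, grab_frame
import cv2,pickle
o=manip.get_obs();print(o)
for n in("scene","side"):
    f=grab_frame(n);pickle.dump(f,open(n+".pkl","wb"));cv2.imwrite(f"pics/{n}.png",f["pixels"]);print(n,f["eye"],f["orientation"],f["fx"],f["cx"],f["cy"])
f=grab_frame("wrist");f["obs"]=o;pickle.dump(f,open("wrist.pkl","wb"));cv2.imwrite("pics/wrist.png",f["pixels"]);print(f["mount"])
E
```

```text
pics
{'time': 0.0, 'joint_positions': array([-1.35519661,  0.33394291,  0.03986467,  1.46626426, -0.01339737,
        1.34330317, -0.05850319]), 'dq': array([ 1.17953648e-03, -1.52918550e-05,  5.68474264e-04,  2.34935935e-03,
        1.58028875e-03, -4.30291624e-04, -3.29468894e-05]), 'effort': array([-6.90991928e-04, -6.58555269e+01,  1.36474751e+00, -4.05573034e+01,
        1.66884600e-02,  1.24644156e-02, -1.83162575e-05]), 'position': array([201.20866253, 617.89562614, 403.80365243]), 'orientation': array([-4.92441014e-01, -3.10260799e+00,  2.58425373e-03]), 'wrist_force': array([0.30087347, 0.43228583, 0.19703624]), 'wrist_torque': array([0.0445605 , 0.00598806, 0.02710731]), 'gripper_force': 0.0, 'grip_width': 85.42925672789922}
scene [1266.22753975  -36.11659491 1104.55682438] [-2.13397523 -1.5839271   0.45478021] 525.3512233662366 280.7860863534782 210.37990853431802
side [ 164.73861695 -336.37366143  598.49851372] [-2.12423107  0.85029909 -0.39782682] 411.33790170683477 283.4140681509127 208.32259409695266
[[-1.55579312e-03 -9.46544766e-01 -3.22568729e-01  8.46907353e+01]
 [ 9.99998175e-01 -1.11501127e-03 -1.55124213e-03  4.35190382e-01]
 [ 1.10865235e-03 -3.22570554e-01  9.46544774e-01  3.01312218e+01]
 [ 0.00000000e+00  0.00000000e+00  0.00000000e+00  1.00000000e+00]]
```

View pics/scene.png

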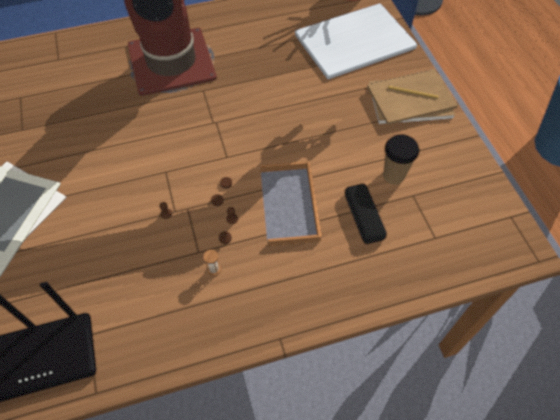

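View pics/side.png

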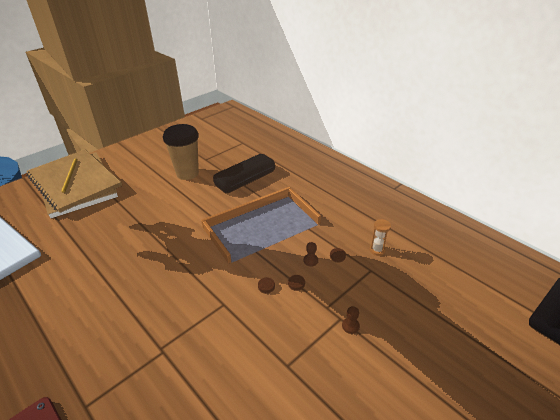

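The scene view shows draughts near px (226,183), (217,200) and (224,238), with pawn1 at (232,216), pawn2 at (165,210), the timer at (212,262) and the tray's grey floor at (262–316, 168–240). In the side view the draughts are at (267,285), (297,283) and (338,255), pawn1's foot is at (311,262) and pawn2's at (351,328).

```bash
cat > h.py <<'E'
import numpy as np, cv2
from scipy.spatial.transform import Rotation as R
def pose(f,obs=None):
    if "eye" in f: return R.from_rotvec(f["orientation"]).as_matrix(), np.array(f["eye"])
    T=np.eye(4);T[:3,:3]=R.from_rotvec(obs["orientation"]).as_matrix();T[:3,3]=obs["position"];T=T@f["mount"]
    return T[:3,:3],T[:3,3]
def ray(f,uv,z,obs=None):
    M,e=pose(f,obs);uv=np.atleast_2d(uv).astype(float)
    d=np.c_[(uv[:,0]-f["cx"])/f["fx"],(uv[:,1]-f["cy"])/f["fy"],np.ones(len(uv))]@M.T
    return (e+d*((z-e[2])/d[:,2])[:,None])[:,:2]
def cloud(f,obs=None):
    M,e=pose(f,obs);v,u=np.mgrid[:420,:560];Z=f["range_z"]
    return np.stack([(u-f["cx"])/f["fx"]*Z,(v-f["cy"])/f["fy"]*Z,Z],-1)@M.T+e
def blobs(mask,amin=30):
    n,l,s,c=cv2.connectedComponentsWithStats(mask.astype(np.uint8));return [(c[i],s[i],l==i) for i in range(1,n) if s[i,4]>=amin]
E
python3 - <<'E'
import pickle;from h import *
for n,box in(("scene",(140,160,330,280)),("side",(190,170,400,345))):
    f=pickle.load(open(n+".pkl","rb"));p=f["pixels"];hsv=cv2.cvtColor(p,cv2.COLOR_BGR2HSV);P=cloud(f)
    roi=np.zeros((420,560),bool);roi[box[1]:box[3],box[0]:box[2]]=1
    print(n,p[200,217],p[283,297])
    dark=(p.max(2)<75)&roi
    for c,s,m in blobs(dark,25): print("dark",c.round(),s[2:],"ray10",ray(f,c,10).round(),"cloud",np.median(P[m],0).round(),P[m][:,2].max().round())
    g=roi&(hsv[...,1]<90)&(p.max(2)>60)
    g=cv2.morphologyEx(g.astype(np.uint8),cv2.MORPH_OPEN,np.ones((3,3)))
    for c,s,m in blobs(g,300):
        cn=max(cv2.findContours(m.astype(np.uint8),0,1)[0],key=cv2.contourArea)
        q=ray(f,cn[:,0],0).astype(np.float32);print("floor",s,ray(f,c,0).round(),cv2.minAreaRect(q),cv2.boxPoints(cv2.minAreaRect(q)).round())
    z=(P[...,2]>16)&(P[...,2]<150)&roi&(f["range_z"]>0)
    for c,s,m in blobs(z,25): 
        q=P[m];t=q[q[:,2]>q[:,2].max()-8]; print("tall",c.round(),s[2:],q[:,2].max().round(),t.mean(0).round(),q.min(0).round(),q.max(0).round())
E
```

```text
scene [22 37 58] [ 81 115 157]
dark [217. 201.] [12 10 84] ray10 [[539.  18.]] cloud [539.  19.   9.] 1105.0
dark [164. 211.] [10 15 95] ray10 [[ 531. -113.]] cloud [ 541. -112.   17.] 47.0
dark [231. 215.] [ 10  15 115] ray10 [[590.  41.]] cloud [601.  39.  20.] 1105.0
dark [223. 237.] [ 9 12 74] ray10 [[645.   7.]] cloud [644.   7.   9.] 15.0
floor [ 261  169   56   70 3305] [[592. 184.]] ((586.4132080078125, 184.86343383789062), (122.93418884277344, 200.75149536132812), 78.69719696044922) [[476. 144.]
 [673. 105.]
 [697. 225.]
 [500. 265.]]
tall [298. 203.] [ 61  82 663] 30.0 [613. 210.  24.] [473. 102.  16.] [719. 271.  30.]
tall [163. 207.] [ 9 12 79] 51.0 [ 536. -112.   45.] [ 528. -122.   16.] [ 545. -103.   51.]
tall [230. 212.] [ 9 13 78] 49.0 [596.  39.  45.] [586.  30.  17.] [606.  49.  49.]
tall [211. 260.] [ 15  22 246] 75.0 [716. -33.  69.] [699. -49.  16.] [732. -18.  75.]
side [ 63 103 154] [32 51 88]
dark [237. 178.] [ 61  23 844] ray10 [[656. 351.]] cloud [638. 327.  27.] 598.0
dark [311. 255.] [ 15  23 221] ray10 [[597.  44.]] cloud [587.  34.  19.] 598.0
dark [351
[... 255 characters left out ...]
7] ray10 [[ 541. -111.]] cloud [ 528. -119.   35.] 49.0
floor [ 212  197  105   65 3438] [[588. 180.]] ((591.4527587890625, 182.53575134277344), (121.25886535644531, 209.66571044921875), 78.700927734375) [[477. 144.]
 [682. 103.]
 [706. 221.]
 [501. 263.]]
tall [234. 177.] [ 57  20 629] 37.0 [635. 343.  34.] [598. 316.  16.] [732. 379.  37.]
tall [252. 213.] [120  71 782] 26.0 [588. 212.  22.] [469. 101.  16.] [713. 271.  26.]
tall [380. 233.] [ 19  30 386] 71.0 [711. -35.  69.] [697. -50.  16.] [730. -18.  71.]
tall [311. 250.] [ 11  17 138] 47.0 [590.  37.  44.] [582.  29.  16.] [601.  47.  47.]
tall [352. 315.] [ 12  18 180] 49.0 [ 528. -114.   45.] [ 520. -123.   16.] [ 537. -103.   49.]
```

View pics/wrist.png

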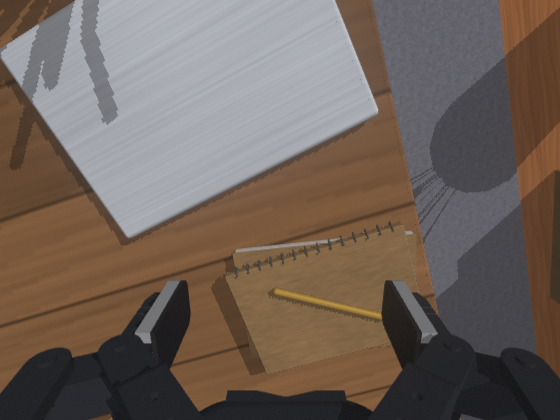

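```bash
cat >> h.py <<'E'
TH=np.deg2rad(78.7)
def ori(a): # tool down, tool x at world angle a
    return (R.from_euler("z",a)*R.from_euler("x",np.pi)).as_rotvec()
E
python3 - <<'E'
from workcell import manip, grab_frame
import pickle;from h import *
for k in(0,np.pi):
  for p in([555,-10,400],[471,-4,250],[471,-4,176],[635,-40,176],[640,140,176],[520,150,176]):
    q=manip.inverse_kinematics(p,ori(TH+k));print(k,p,None if q is None else np.round(q,2))
E
```

```text
0 [555, -10, 400] [-0.8   0.17  0.83  1.74 -0.13  1.29 -0.13]
0 [471, -4, 250] [-0.85  0.14  0.82  2.1  -0.13  0.95 -0.15]
0 [471, -4, 176] [-0.82  0.31  0.83  2.15 -0.32  0.8   0.01]
0 [635, -40, 176] [-0.58  0.64  0.77  1.75 -0.52  0.97  0.19]
0 [640, 140, 176] [-0.73  0.62  0.6   1.69 -0.41  0.96 -0.18]
0 [520, 150, 176] [-0.81  0.39  0.53  1.98 -0.26  0.84 -0.34]
3.141592653589793 [555, -10, 400] [ 0.94  0.37 -1.23  1.66  0.36  1.36  2.6 ]
3.141592653589793 [471, -4, 250] [ 0.91  0.28 -1.09  2.02  0.3   1.    2.62]
3.141592653589793 [471, -4, 176] [ 0.87  0.46 -1.09  2.08  0.52  0.91  2.43]
3.141592653589793 [635, -40, 176] [ 0.77  0.82 -1.1   1.67  0.79  1.16  2.4 ]
3.141592653589793 [640, 140, 176] [ 0.47  0.85 -1.1   1.62  0.81  1.19  2.13]
3.141592653589793 [520, 150, 176] [ 0.52  0.63 -1.1   1.91  0.66  1.02  2.07]
```

```bash
python3 - <<'E'
from workcell import manip, grab_frame
import pickle;from h import *
manip.movep([555,-10,400],ori(TH)); manip.gripper_to(16)
o=manip.get_obs();f=grab_frame("wrist");f["obs"]=o;pickle.dump(f,open("w2.pkl","wb"));cv2.imwrite("pics/w2.png",f["pixels"])
print(o["time"],o["position"],o["grip_width"],f["fx"])
p=f["pixels"];P=cloud(f,o)
for c,s,m in blobs((p.max(2)<85),150): print("dark",c.round(),s[2:],"ray10",ray(f,c,10,o).round(1),"cloud",np.median(P[m],0).round())
E
```

```text
3.3583 [555.00420014 -10.01306687 400.00796852] 15.340682105541715 339.0904908819249
dark [289. 270.] [ 15  32 178] ray10 [[ 535.7 -119. ]] cloud [ 538. -109.   25.]
dark [304. 374.] [  560   154 38005] ray10 [[ 524.5 -274.7]] cloud [564.   0. 292.]
```

View pics/w2.png

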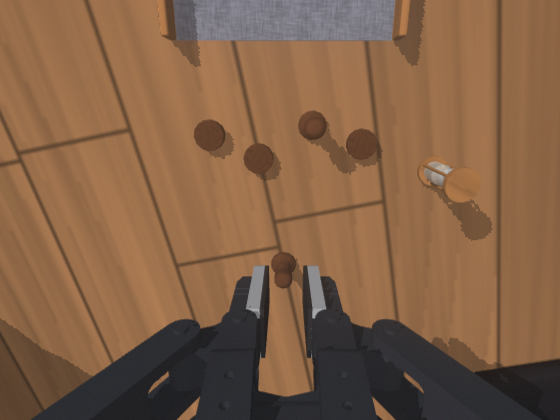

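The wrist view shows the draughts at (210,134), (258,158) and (361,143), pawn1 at (313,125) and the tray's front edge along row 40, columns 176–393. The fingers are slightly open and the knuckles flare out behind them.

```bash
python3 - <<'E'
import pickle;from h import *
f=pickle.load(open("w2.pkl","rb"));o=f["obs"];p=f["pixels"];P=cloud(f,o)
X=np.array([np.cos(TH),np.sin(TH)]);Y=np.array([-X[1],X[0]])
e=ray(f,[[180,40],[390,40]],0,o);print("edge",e.round(1));mouth=np.array([579.5,124])
hsv=cv2.cvtColor(p,cv2.COLOR_BGR2HSV)
for u,v in((210,134),(258,158),(361,143),(313,125)):
    w=p[v-22:v+23,u-22:u+23].max(2);t,m=cv2.threshold(w,0,255,cv2.THRESH_BINARY_INV+cv2.THRESH_OTSU)
    c,s,_=max(blobs(m),key=lambda b:b[1][4]);q=ray(f,c+[u-22,v-22],10 if u!=313 else 20,o)[0]
    print(t,c+[u-22,v-22],s[2:],q.round(1),"uv",(X@(q-mouth)).round(1),(Y@(q-mouth)).round(1))
g=(f["range_z"]>0)&(P[...,2]>120);q=P[g];lat=(q[:,:2]-o["position"][:2])@Y;h=q[:,2]-227
for a in range(0,120,20): print(a,[h[(abs(lat)>=b)&(abs(lat)<b+10)].min().round() if ((abs(lat)>=b)&(abs(lat)<b+10)).any() else None for b in range(0,90,10)]) if a==0 else 0
E
```

```text
edge [[478.9 145.4]
 [680.9 104.7]]
132.0 [213.03910615 138.09310987] [  39   38 1074] [487.9  48.4] uv -92.1 75.0
130.0 [261.60541586 160.77369439] [  38   45 1034] [532.3  15.2] uv -115.9 25.0
128.0 [361.65481481 148.0162963 ] [  44   45 1350] [638.4   7.6] uv -102.6 -80.6
128.0 [315.78835979 129.26137566] [ 38  37 945] [593.7  37.1] uv -82.5 -31.0
0 [np.float64(2.0), np.float64(3.0), np.float64(6.0), np.float64(42.0), np.float64(47.0), np.float64(64.0), np.float64(79.0), None, None]
```

```bash
cat >> h.py <<'E'
X=np.array([np.cos(TH),np.sin(TH)]);Y=np.array([-X[1],X[0]]);M0=np.array([579.8,124.6])
def W(u,v,z): return [*(M0+u*X+v*Y),z]
def uv(q): return np.array([X@(q-M0),Y@(q-M0)])
OFF=11+(16**2-5**2)**.5
def push(manip,d,path,Z=177):
    u,v=d
    s=W(u-OFF-18,v,260); manip.movep(s,ori(TH)); manip.movel(W(u-OFF-18,v,Z),vel=120)
    for a,b in [(u-OFF-3,v)]+[(a-OFF,b) for a,b in path]: manip.movel(W(a,b,Z),vel=70); print(manip.get_obs()["wrist_force"].round(1))
    a,b=path[-1]; manip.movel(W(a-OFF-20,b,Z),vel=100); manip.movel(W(a-OFF-20,b,260),vel=200)
E
python3 - <<'E'
from workcell import manip, grab_frame
import pickle;from h import *
f=pickle.load(open("w2.pkl","rb"));o=f["obs"]
d=[uv(ray(f,c,10,o)[0]) for c in((209.5,132.5),(258,156.5),(361,142.5))];print(np.round(d,1))
np.save("d.npy",d)
manip.gripper_to(10);A=d[0]
push(manip,A,[(A[0]+40,A[1]-2),(38,A[1]-14)])
o=manip.get_obs();f=grab_frame("wrist");cv2.imwrite("pics/a.png",f["pixels"]);print(o["time"])
E
```

```text
[[ -87.1   78.4]
 [-112.    28.9]
 [ -97.5  -79.3]]
[ 0.1 -0.2 -0.2]
[-0.2  0.5  0.1]
[ 0.7 -1.2 -0.5]
8.6
```

View pics/a.png

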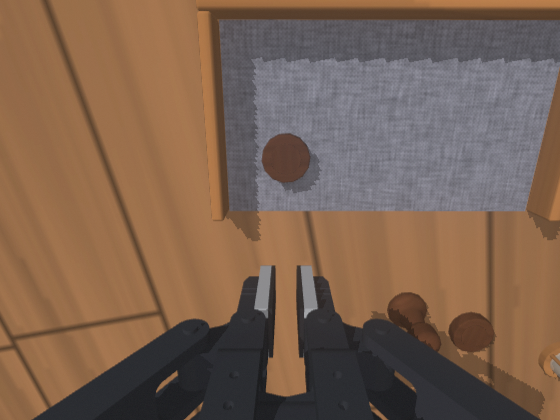

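Draught A lies wholly inside the tray at (286,157), about 35 mm past the front edge at row 211, so the method works. Next are the other two.

```bash
python3 - <<'E'
from workcell import manip, grab_frame
from h import *
d=np.load("d.npy");B,C=d[1],d[2]
push(manip,C,[(-40,C[1]-1),(38,C[1]+12)])
push(manip,B,[(-40,B[1]+1),(38,B[1]-20)])
manip.movel(W(-40,0,400),vel=250)
o=manip.get_obs();f=grab_frame("wrist");cv2.imwrite("pics/c.png",f["pixels"]);print(o["time"])
E
```

```text
[-0.5 -0.1  0.1]
[ 0.2 -0.4  0.8]
[ 0.4 -0.2  0. ]
[-0.6  0.8  0.3]
[ 0.2  0.7 -0. ]
[ 0.8 -0.  -0.1]
19.9917
```

View pics/c.png

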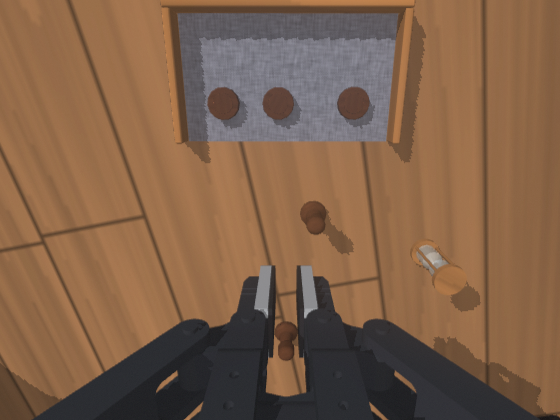

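All three draughts are inside the tray at (223,103), (278,103) and (353,103), about 38 mm past the front edge at row 141. The pawns and timer are still standing in place.

```bash
python3 -c "
from workcell import manip
manip.dwell(0.3);print(manip.finish_job())"
```

```text
the job is handed in; nothing more can be done
None
```

I pushed all three draughts into the tray, each about 38 mm inside the front edge, and handed the job in at about 20 s; the last picture shows both pawns and the timer still standing (the cup and case were not in view, but no push went near them), and no verdict came back.

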